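Put the onion away and close the canister

TASK

Put the brown onion into the open green canister, then close that canister with the green lid, sitting flat and fully home on the rim. Leave the canister standing upright where it is, and leave the lid on it.

Things in the scene. Friction and masses are not known exactly. Their poses are not given: they have to be found in the camera images.
- green_canister: Open-topped round green canister standing on the counter, loose, about 0.9 kg: 132 mm outer diameter, 85 mm tall, wall 5 mm, inner floor 5 mm up, mouth 122 mm across. Origin: centre of its underside; z up the axis. A cream canister of the same shape, also open, stands nearby (not wanted); taller closed green ones at the back stay.
- green_lid_knob (a point): Centre of the green lid's upright wooden knob, 26 mm across, 36 tall; z up. Loose lid, 220 g: disc 134 mm across, 6 thick, under the knob; below it a plug 12 mm deep tapering from 106 to 90 mm across, 8 mm free all round in the mouth. Starts knob up on its plug, knob centre 36 mm above the counter; fully home it is 109 mm above the canister's underside. A cream lid of the same shape is not wanted.
- brown_onion_mid (a point): Centre of the brown onion, half-way up: a loose, firm, squat bulb, 56 mm in diameter, 48 mm tall (plus a short pale neck), 110 g, standing on its flat root end, so its centre starts 24 mm above the counter; widest from 20 to 28 mm above its foot. A red onion and a white garlic bulb of the same size stand nearby (not wanted).
Not all that is in view belongs to the job. Leave any yellow look-alike of the part that bears brown_onion_mid alone. Leave any pink or yellow look-alike of the green_canister alone.

How it is judged (in metres and radians):
On the way:
1. the brown onion is inside the green canister (horizontal distance between brown_onion_mid and green_canister below 0.05 m and z of brown_onion_mid in the frame of green_canister between 0 and 0.07 m), for 0.2 s.
At the end, for the whole second after the job is handed in: The brown onion is inside the green canister, the canister stands upright on the counter (within 5 degrees), and the green lid sits on it knob up: centred within 15 mm, within 4 mm of fully down and within 5 degrees of flat (all of step 1 and horizontal distance between green_lid_knob and green_canister below 0.015 m and z of green_lid_knob in the frame of green_canister between 0.104 and 0.113 m and angle between the z axis of green_lid_knob and the z axis of green_canister, either way round below 0.09 rad and angle between green_canister's own z axis and vertical below 0.09 rad and height (world z) of green_canister below 0.01 m); the robot touches nothing.
It fails at once if the green canister is shoved more than 60 mm from where it stood (distance of green_canister from where it was at the start of the episode above 0.06 m).
It also fails if it takes over 64 s, if anything falls off the work surface, if the arm or the gripper's body presses on something with over 40 N, if the wrist force passes 120 N, or if a joint passes its speed limit or range.

ROBOT

A 6-joint arm with a two-finger parallel gripper is mounted at the origin on the work surface. World frame = base frame: x ahead of the robot, y to its left, z up, the work surface at z = 0. Lengths are in mm, angles in rad, forces in N, time in s.
With the tool pointing down it reaches from about 300 to 750 mm from the base axis. Payload 8.5 kg.
Tool frame: the origin (TCP) lies between the finger pads; the fingertips stand ahead of it and the grasp point (between the pads) lies 2 mm behind it (bot.tips_ahead is the z of the fingertips in the tool frame, in mm); z points along the fingers, y is the line along which they close (so a half turn about z gives the same grasp; the last joint's range is limited). The gripper opens to 88 mm and grips with 3 to 60 N. Pads are 18 mm wide; open, the fingers measure 123 mm over their backs; the gripper's body (75 mm by 187 mm) begins 45 mm behind the grasp point.
Start: joints at [1.048, 0.381, 1.297, -0, 1.464, -0.215], TCP at [166.621, 524.136, 255.748] pointing down, gripper open.
Joint ranges: [-3.11, 3.11], [-0.89, 2.33], [0.22, 2.48], [-1.42, 4.56], [0.17, 2.85], [-2.88, 2.88]. Speed limits (rad/s): [2.39, 2.39, 3.14, 3.14, 3.14, 3.14].

INTERFACE

Orientations are given as a rotation vector (axis times angle).
In Python, from plant import bot, imaging gives the robot as it stands.
- The arm moves only by the shell command python3 -m inch 'ROWS' [FORCE]. ROWS is JSON, a list of rows, each a list of 7 numbers: the shift along the world's x, y, z in cm, then the turn, a rotation vector about the world's x, y, z in rad, then the closure, from -1 (fully open) to 1 (shut). In form: [[dx, dy, dz, ax, ay, az, hand], ...]. A call has 1 to 5 rows; each row shifts and turns the commanded pose from where the row before left it; what a row does not reach is not made up. A row lasts 1/10 s, in which the tool goes at most 50 mm and 8.59 degrees, less where a joint would pass 70% of its speed; a pose out of reach is approached as far as the arm can. A call with a gripper value outside its range is refused whole. The fingers move at their own pace and stop on an object; FORCE is the grip in N (left out, the last holds). Time passes only in rows, so rows that do not move let the fingers close. It gives the time, the measured TCP pose, the force, the opening and the grip force at its end, in the units of the state.
- bot.get_obs(): the state, without advancing time (a new reading comes with each control period).
- imaging.read_camera(name): name is "scene" or "top" or "wrist"; returns a dict with "frame" (480x640x3 uint8, blue, green, red), "intrinsics" (3x3 intrinsics, pixels), "pose" (4x4, takes a point from camera to world coordinates). Camera axes: x right, y down, z forward; pixel columns grow to the right and rows downward; lengths in mm; the calibration is good to about 2 mm. A picture is of the moment at which its call begins. There is no depth.
- bot.close_job(): hands the job in; it is judged then, once.
The state is a dict: "t": time; "joint_positions": joint angles; "qd": joint speeds; "effort": joint torques, N m; "tool_pos": TCP position; "ee_rot": TCP orientation; "force": force on the tool from outside, world axes, zero at the start; "moment": the same for the moment, N m; "opening": finger opening in mm; "gripper_force": force on a finger pad.
Only numpy, scipy, OpenCV 4.12 (cv2) and the standard library are available. Lean on these libraries where they do the work, as an engineer would, in place of code of your own. Each camera call takes 0.05 s, during which the arm holds its last target. There are 200 camera calls.

## Working session

There is one attempt and no reset: what is moved stays moved. The work goes in short steps, Python scripts to look and compute and a shell command to move; the robot and the scene stay as the last step left them, time stands still between calls to the robot, and variables do not carry over. Pictures are saved under pics/ and viewed, at most 10 in all, crops included, and the job is handed in when it is done.

```bash
mkdir -p pics; ls
python3 - <<'E'
from plant import bot, imaging
import cv2
for n in ("top","scene"):
    r=imaging.read_camera(n); cv2.imwrite(f"pics/{n}0.png",r["frame"]); print(n,r["intrinsics"].tolist(),r["pose"].round(4).tolist())
print(bot.get_obs(), bot.tips_ahead)
E
```

```text
pics
top [[608.9838446181835, 0.0, 314.10765708294343], [0.0, 608.9838446181835, 242.50893169221496], [0.0, 0.0, 1.0]] [[0.0222, -0.9928, 0.1173, 311.2677], [-0.9997, -0.0229, -0.005, 1.3733], [0.0077, -0.1172, -0.9931, 1365.7975], [0.0, 0.0, 0.0, 1.0]]
scene [[591.5645967446974, 0.0, 322.09868793580694], [0.0, 591.5645967446974, 242.86648597935442], [0.0, 0.0, 1.0]] [[-0.2734, 0.8108, -0.5176, 1021.6356], [0.9618, 0.238, -0.1353, 127.255], [0.0135, -0.5348, -0.8449, 979.3506], [0.0, 0.0, 0.0, 1.0]]
{'t': 0.1, 'joint_positions': array([ 1.04771801e+00,  3.81128130e-01,  1.29815072e+00, -2.30914146e-05,
        1.46359663e+00, -2.15250097e-01]), 'qd': array([ 4.23921555e-05, -1.64032810e-03, -2.97083122e-03, -6.42130711e-04,
       -1.56250868e-03, -6.91944848e-04]), 'effort': array([ 3.44310356e-03, -4.38656867e+01, -2.24907696e+01,  7.14217010e-02,
        3.42739339e-02, -7.41867802e-05]), 'tool_pos': array([166.50947776, 523.95118491, 255.21131372]), 'ee_rot': array([-4.81556952e-01, -3.10401837e+00,  1.89204683e-03]), 'force': array([-0.8330607 , -0.8455109 , -0.19886997]), 'moment': array([ 0.05198046,  0.06415436, -0.01503585]), 'gripper_force': 0.0, 'opening': 88.07102013171443} 17.0
```

View pics/top0.png

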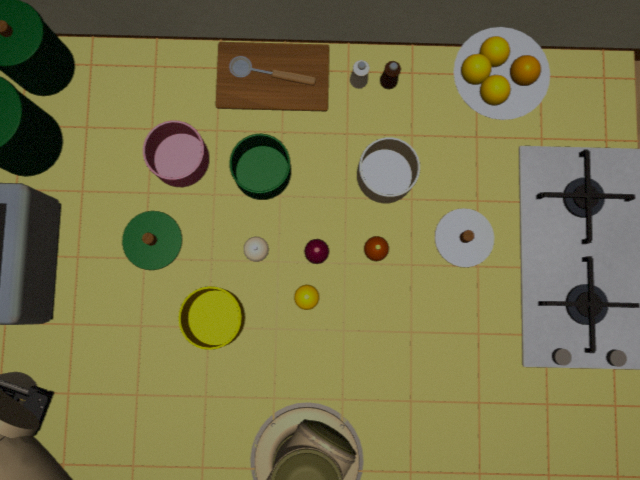

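View pics/scene0.png

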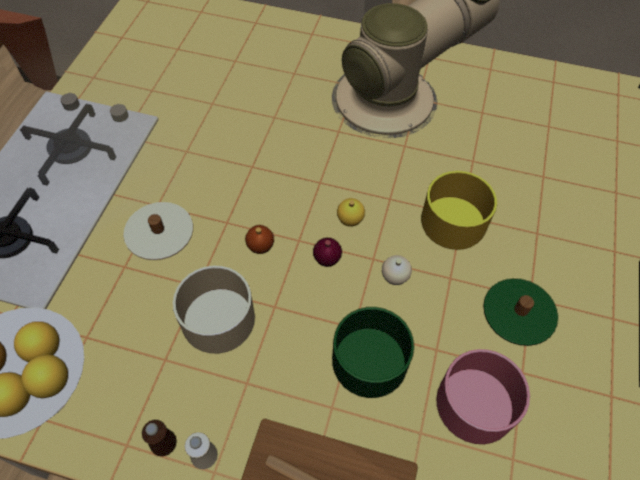

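Top view: open green canister at about (261,167), green lid at (152,240) with its knob at (149,239), brown onion at (376,248). Scene view: canister at (373,352), knob at (525,306), onion at (260,238). Next I'll segment these and triangulate.

```bash
cat > h.py <<'E'
import cv2, numpy as np
from plant import bot, imaging
def ray(r,u,v,z):
    d=r["pose"][:3,:3]@np.linalg.solve(r["intrinsics"],[u,v,1.]); o=r["pose"][:3,3]
    return (o+d*(z-o[2])/d[2]).round(1)
def proj(r,p):
    T=np.linalg.inv(r["pose"]); q=r["intrinsics"]@(T[:3,:3]@np.asarray(p,float)+T[:3,3]); return q[:2]/q[2]
def seg(r,lo,hi,near,rad=60):
    hsv=cv2.cvtColor(r["frame"],cv2.COLOR_BGR2HSV); m=cv2.inRange(hsv,np.array(lo),np.array(hi))
    k=np.zeros_like(m); cv2.circle(k,(int(near[0]),int(near[1])),rad,255,-1); m&=k
    c,_=cv2.findContours(m,cv2.RETR_EXTERNAL,cv2.CHAIN_APPROX_NONE)
    return max(c,key=cv2.contourArea)
def mid(c):
    M=cv2.moments(c); return M["m10"]/M["m00"],M["m01"]/M["m00"]
E
python3 - <<'E'
from h import *
G=((45,60,15),(90,255,255))
for n,on,li,ca in (("top",(376,248),(152,240),(261,166)),("scene",(260,238),(521,311),(373,352))):
    r=imaging.read_camera(n)
    c=seg(r,(0,120,40),(16,255,255),on,22); print(n,"onion",mid(c),cv2.contourArea(c),ray(r,*mid(c),24), ray(r,*mid(c),28))
    c=cv2.convexHull(seg(r,*G,li,48)); e=cv2.fitEllipse(c); print("lid",e,ray(r,*e[0],16))
    c=seg(r,(0,80,30),(20,255,200),li,20); print("knob",mid(c),cv2.contourArea(c),ray(r,*mid(c),36))
    c=seg(r,*G,ca,48); h=cv2.convexHull(c); print("can bbox",cv2.boundingRect(h))
    # rim circle search: IoU of rim disc+base disc hull with the segmented mask
    m=np.zeros((480,640),np.uint8); cv2.drawContours(m,[h],-1,255,-1)
    x0=ray(r,*mid(h),45); a=np.linspace(0,6.283,60)
    def iou(p):
        pts=np.array([proj(r,(p[0]+66*np.cos(t),p[1]+66*np.sin(t),z)) for z in (0,85) for t in a],np.float32)
        q=np.zeros_like(m); cv2.fillPoly(q,[cv2.convexHull((pts*16).round().astype(np.int32))],255,shift=4)
        return -(np.sum((q&m)>0)/np.sum((q|m)>0))
    from scipy.optimize import minimize
    s=minimize(iou,x0[:2],method="Nelder-Mead",options=dict(initial_simplex=[x0[:2],x0[:2]+[10,0],x0[:2]+[0,10]],maxiter=60)); print("can",s.x.round(1),s.fun)
E
```

```text
top onion (376.08211974110026, 248.20873786407768) 412.0 [ 460.2 -143.1   24. ] [ 459.8 -142.7   28. ]
lid ((151.61488342285156, 239.9791259765625), (57.831153869628906, 59.89018249511719), 52.56679153442383) [468.  356.7  16. ]
knob (148.73366834170855, 238.46398659966496) 99.5 [468.9 357.9  36. ]
can bbox (230, 134, 60, 65)
can [634.4 117.7] -0.9253026276941246
scene onion (259.28278451761986, 238.61496244945116) 577.0 [ 461.  -143.9   24. ] [ 463.4 -142.8   28. ]
lid ((520.2933349609375, 311.5338439941406), (62.51701736450195, 76.78695678710938), 119.58013153076172) [471.8 356.3  16. ]
knob (524.0426784400294, 305.10154525386315) 226.5 [468.6 356.7  36. ]
can bbox (333, 307, 81, 90)
can [631.3 115.5] -0.937600256657042
```

```bash
python3 -m inch '[[1.47,-3.34,-0.5,0,0,0,-1],[1.47,-3.34,-0.5,0,0,0,-1],[1.47,-3.34,-0.5,0,0,0,-1],[1.47,-3.34,-0.5,0,0,0,-1],[1.47,-3.34,-0.5,0,0,0,-1]]' 20
python3 -m inch '[[1.47,-3.34,-0.5,0,0,0,-1],[1.47,-3.34,-0.5,0,0,0,-1],[1.47,-3.34,-0.5,0,0,0,-1],[1.47,-3.34,-0.5,0,0,0,-1],[1.47,-3.34,-0.5,0,0,0,-1]]'
python3 -m inch '[[1.47,-3.34,-0.5,0,0,0,-1],[1.47,-3.34,-0.5,0,0,0,-1],[1.47,-3.34,-0.5,0,0,0,-1],[1.47,-3.34,-0.5,0,0,0,-1],[1.47,-3.34,-0.5,0,0,0,-1]]'
python3 -m inch '[[1.47,-3.34,-0.5,0,0,0,-1],[1.47,-3.34,-0.5,0,0,0,-1],[1.47,-3.34,-0.5,0,0,0,-1],[1.47,-3.34,-0.5,0,0,0,-1],[1.47,-3.34,-0.5,0,0,0,-1]]'
python3 -m inch '[[0,0,0,0,0,0,-1],[0,0,0,0,0,0,-1],[0,0,0,0,0,0,-1]]'
```

```text
t: 0.7
tool_pos: [240.3, 355.8, 230.5]
ee_rot: [0.481, 3.105, -0.0]
force: [0.9, -0.1, 0.7]
opening: 88.2
gripper_force: 0.0
t: 1.2
tool_pos: [313.9, 188.8, 205.7]
ee_rot: [0.481, 3.104, 0.0]
force: [-0.1, -0.1, -0.5]
opening: 88.1
gripper_force: 0.0
t: 1.7
tool_pos: [387.5, 21.6, 180.6]
ee_rot: [0.482, 3.104, 0.0]
force: [0.9, 0.9, 0.7]
opening: 88.2
gripper_force: 0.0
t: 2.2
tool_pos: [461.0, -145.4, 155.4]
ee_rot: [-0.482, -3.104, -0.0]
force: [0.6, 0.3, 0.2]
opening: 88.2
gripper_force: 0.0
t: 2.5
tool_pos: [460.2, -142.9, 155.8]
ee_rot: [-0.481, -3.104, -0.001]
force: [0.8, -0.4, 0.2]
opening: 88.2
gripper_force: 0.0
```

```bash
python3 -m inch '[[0,0,-3,0,0,0,-1],[0,0,-3,0,0,0,-1],[0,0,-3,0,0,0,-1],[0,0,-2.5,0,0,0,-1],[0,0,-1.6,0,0,0,-1]]' 20
python3 -m inch '[[0,0,0,0,0,0,-1],[0,0,0,0,0,0,0.8],[0,0,0,0,0,0,0.8],[0,0,0,0,0,0,0.8],[0,0,0,0,0,0,0.8]]' 20
python3 -m inch '[[0,0,0,0,0,0,0.8],[0,0,0,0,0,0,0.8],[0,0,0,0,0,0,0.8],[0,0,0,0,0,0,0.8],[0,0,0,0,0,0,0.8]]'
```

```text
t: 3.0
tool_pos: [459.9, -142.4, 23.7]
ee_rot: [-0.479, -3.103, -0.001]
force: [-0.0, 0.0, 0.1]
opening: 88.3
gripper_force: 0.0
t: 3.5
tool_pos: [460.8, -143.9, 25.4]
ee_rot: [0.481, 3.103, -0.001]
force: [-0.2, 0.9, 0.2]
opening: 58.6
gripper_force: 0.0
t: 4.0
tool_pos: [460.8, -143.9, 25.3]
ee_rot: [0.482, 3.104, -0.0]
force: [-0.8, 1.1, 7.2]
opening: 54.9
gripper_force: 20.0
```

```bash
python3 -m inch '[[0,0,1.5,0,0,0,0.8],[0,0,3,0,0,0,0.8],[0,0,3,0,0,0,0.8],[0,0,3,0,0,0,0.8],[0,0,2.5,0,0,0,0.8]]'
python3 -m inch '[[1.5,2.3,0,0,0,0,0.8],[1.8,2.7,0,0,0,0,0.8],[1.8,2.7,0,0,0,0,0.8],[1.8,2.7,0,0,0,0,0.8],[1.8,2.7,0,0,0,0,0.8]]'
python3 -m inch '[[1.8,2.7,0,0,0,0,0.8],[1.8,2.7,0,0,0,0,0.8],[1.8,2.7,0,0,0,0,0.8],[1.8,2.7,0,0,0,0,0.8],[1.3,2.1,0,0,0,0,0.8]]'
python3 -m inch '[[0,0,0,0,0,0,0.8],[0,0,0,0,0,0,0.8],[0,0,0,0,0,0,0.8]]'
python3 - <<'E'
from h import *
r=imaging.read_camera("scene"); cv2.imwrite("pics/s1.png",cv2.resize(r["frame"][180:440,200:540],None,fx=2,fy=2))
E
```

```text
t: 4.5
tool_pos: [460.5, -143.9, 156.3]
ee_rot: [0.482, 3.104, -0.0]
force: [-0.8, -0.3, -1.7]
opening: 54.9
gripper_force: 20.0
t: 5.0
tool_pos: [548.0, -11.7, 154.6]
ee_rot: [-0.482, -3.104, 0.0]
force: [-0.2, 0.1, -0.7]
opening: 54.7
gripper_force: 20.0
t: 5.5
tool_pos: [633.1, 117.7, 154.2]
ee_rot: [-0.48, -3.104, 0.0]
force: [-0.3, 0.5, -1.5]
opening: 55.0
gripper_force: 20.0
t: 5.8
tool_pos: [632.1, 115.3, 154.6]
ee_rot: [-0.483, -3.103, 0.001]
force: [-0.2, 0.3, 0.2]
opening: 54.8
gripper_force: 20.0
```

View pics/s1.png

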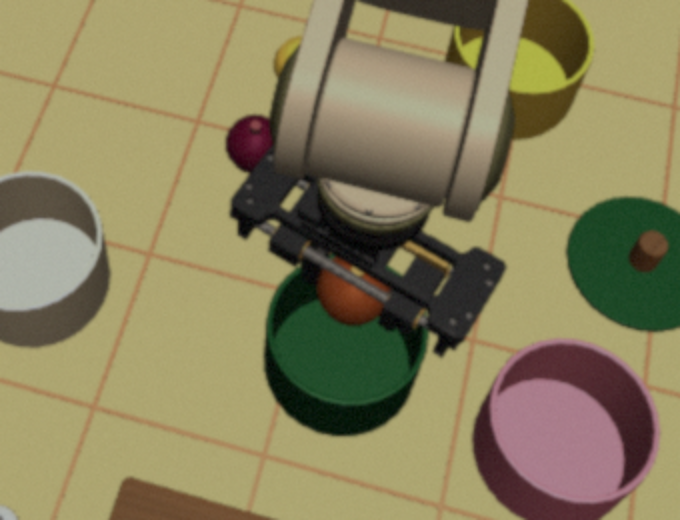

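The scene crop shows the onion at (352,290) in the fingers, above the canister mouth, whose rim is centred near (345,335). Lowering it in now, and opening only part way so the fingers clear the wall.

```bash
python3 -m inch '[[0.1,0.1,-2.5,0,0,0,0.8],[0,0,-2.5,0,0,0,0.8],[0,0,-2.5,0,0,0,0.8],[0,0,-2,0,0,0,0.8],[0,0,-1.2,0,0,0,0.8]]'
python3 -m inch '[[0,0,0,0,0,0,0.8],[0,0,0,0,0,0,0.8],[0,0,0,0,0,0,-0.5],[0,0,0,0,0,0,-0.5],[0,0,0,0,0,0,-0.5]]'
python3 -m inch '[[0,0,0,0,0,0,-0.5],[0,0,2,0,0,0,-0.5],[0,0,3,0,0,0,-0.5],[0,0,4,0,0,0,-0.5],[0,0,2,0,0,0,-0.5]]'
```

```text
t: 6.35
tool_pos: [632.9, 116.3, 46.3]
ee_rot: [-0.483, -3.102, 0.001]
force: [-0.5, 0.7, -1.1]
opening: 54.8
gripper_force: 20.0
t: 6.85
tool_pos: [633.9, 117.1, 48.5]
ee_rot: [0.481, 3.103, 0.0]
force: [-0.7, -0.1, 0.1]
opening: 66.2
gripper_force: 0.0
t: 7.35
tool_pos: [634.4, 117.2, 161.3]
ee_rot: [0.481, 3.1, 0.001]
force: [-0.7, 0.3, 0.3]
opening: 65.9
gripper_force: 0.0
```

```bash
python3 -m inch '[[-1.65,2.41,0,0,0,0,-0.5],[-1.65,2.41,0,0,0,0,-0.5],[-1.65,2.41,0,0,0,0,-0.5],[-1.65,2.41,0,0,0,0,-0.5],[-1.65,2.41,0,0,0,0,-0.5]]'
python3 -m inch '[[-1.65,2.41,0,0,0,0,-0.5],[-1.65,2.41,0,0,0,0,-0.5],[-1.65,2.41,0,0,0,0,-0.5],[-1.65,2.41,0,0,0,0,-0.5],[-1.65,2.41,0,0,0,0,-0.5]]'
python3 -m inch '[[0,0,0,0,0,0,-0.5],[0,0,0,0,0,0,-0.5],[0,0,0,0,0,0,-0.5]]'
python3 - <<'E'
from h import *
r=imaging.read_camera("scene"); cv2.imwrite("pics/s2.png",cv2.resize(r["frame"][240:440,300:560],None,fx=2,fy=2))
w=imaging.read_camera("wrist"); cv2.imwrite("pics/w2.png",w["frame"])
for n,p in (("lid",(468.7,357.3,36)),("can",(633,116.5,85))): print(n,proj(w,p))
print(bot.get_obs()["tool_pos"])
E
```

```text
t: 7.85
tool_pos: [550.4, 238.5, 158.0]
ee_rot: [0.482, 3.104, 0.0]
force: [0.5, 1.2, 0.2]
opening: 66.2
gripper_force: 0.0
t: 8.35
tool_pos: [467.9, 359.1, 158.0]
ee_rot: [0.482, 3.104, 0.0]
force: [-0.6, 0.2, 0.3]
opening: 66.0
gripper_force: 0.0
t: 8.65
tool_pos: [469.2, 357.5, 157.8]
ee_rot: [0.483, 3.104, -0.0]
force: [0.8, -0.2, 0.8]
opening: 66.3
gripper_force: 0.0
lid [321.32053678 250.07288752]
can [ 94.90357461 545.78772007]
[469.26392044 357.36388883 157.74975776]
```

View pics/s2.png

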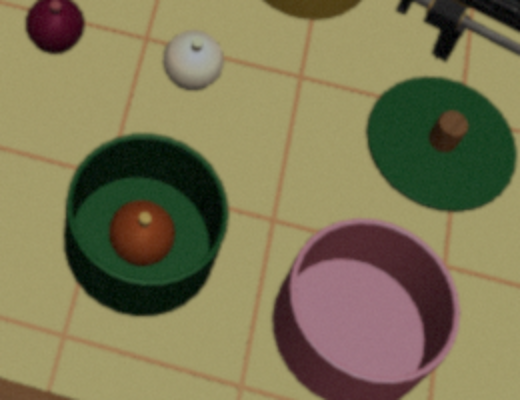

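View pics/w2.png

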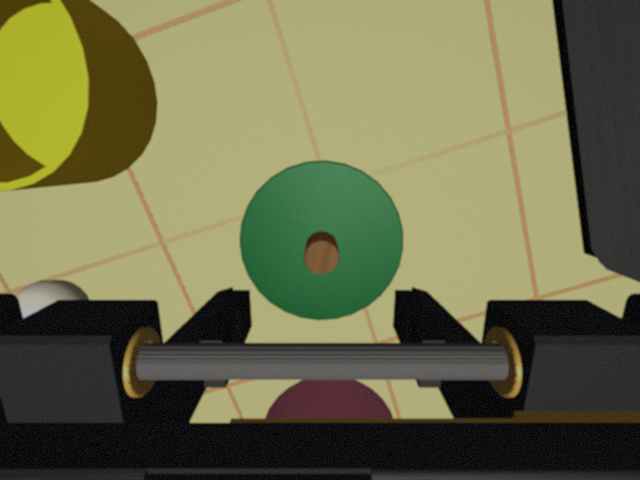

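The scene crop shows the brown onion standing in the green canister at (142,232), with the canister undisturbed. The wrist view has the knob at (321,250), exactly where I predicted it. Grasping the knob.

```bash
python3 -m inch '[[-0.05,0,-2.5,0,0,0,-0.5],[0,0,-2.5,0,0,0,-0.5],[0,0,-2.5,0,0,0,-0.5],[0,0,-2.5,0,0,0,-0.5],[0,0,-1.7,0,0,0,-0.5]]' 30
python3 -m inch '[[0,0,0,0,0,0,-0.5],[0,0,0,0,0,0,1],[0,0,0,0,0,0,1],[0,0,0,0,0,0,1],[0,0,0,0,0,0,1]]' 30
python3 -m inch '[[0,0,0,0,0,0,1],[0,0,0,0,0,0,1],[0,0,0,0,0,0,1],[0,0,0,0,0,0,1],[0,0,0,0,0,0,1]]'
python3 -m inch '[[0,0,1,0,0,0,1],[0,0,2.5,0,0,0,1],[0,0,3,0,0,0,1],[0,0,3,0,0,0,1],[0,0,2.5,0,0,0,1]]'
python3 -m inch '[[0,0,0,0,0,0,1],[0,0,0,0,0,0,1]]'
```

```text
t: 9.25
tool_pos: [468.2, 357.2, 39.1]
ee_rot: [-0.483, -3.103, 0.002]
force: [0.1, -0.6, 0.1]
opening: 65.8
gripper_force: 0.0
t: 9.75
tool_pos: [468.4, 358.2, 41.5]
ee_rot: [0.481, 3.103, 0.001]
force: [0.1, 0.1, 0.5]
opening: 36.0
gripper_force: 0.0
t: 10.25
tool_pos: [468.1, 358.1, 41.1]
ee_rot: [0.481, 3.104, 0.0]
force: [-1.0, -1.5, 5.2]
opening: 25.1
gripper_force: 30.0
t: 10.75
tool_pos: [468.0, 358.2, 162.5]
ee_rot: [0.481, 3.104, 0.001]
force: [0.2, -0.2, -2.7]
opening: 25.3
gripper_force: 30.0
t: 10.95
tool_pos: [467.7, 358.0, 160.0]
ee_rot: [-0.481, -3.104, 0.001]
force: [0.5, 0.2, -3.6]
opening: 25.1
gripper_force: 30.0
```

```bash
python3 -m inch '[[1.2,-1.8,0,0,0,0,1],[1.7,-2.5,0,0,0,0,1],[1.7,-2.5,0,0,0,0,1],[1.7,-2.5,0,0,0,0,1],[1.7,-2.5,0,0,0,0,1]]'
python3 -m inch '[[1.7,-2.5,0,0,0,0,1],[1.7,-2.5,0,0,0,0,1],[1.7,-2.5,0,0,0,0,1],[1.7,-2.5,0,0,0,0,1],[1.7,-2.35,0,0,0,0,1]]'
python3 -m inch '[[0,0,0,0,0,0,1],[0,0,0,0,0,0,1],[0,0,-2,0,0,0,1],[0,0,0,0,0,0,1],[0,0,0,0,0,0,1]]'
python3 - <<'E'
from h import *
r=imaging.read_camera("scene"); cv2.imwrite("pics/s3.png",cv2.resize(r["frame"][250:430,270:480],None,fx=3,fy=3))
E
```

```text
t: 11.45
tool_pos: [548.0, 238.9, 158.5]
ee_rot: [-0.481, -3.101, 0.002]
force: [0.2, 0.6, -2.6]
opening: 25.4
gripper_force: 30.0
t: 11.95
tool_pos: [633.0, 115.4, 158.2]
ee_rot: [-0.481, -3.1, 0.001]
force: [0.3, 0.3, -1.6]
opening: 25.2
gripper_force: 30.0
t: 12.45
tool_pos: [632.5, 117.5, 140.3]
ee_rot: [-0.48, -3.103, 0.0]
force: [0.3, -0.0, -3.1]
opening: 25.5
gripper_force: 30.0
```

View pics/s3.png

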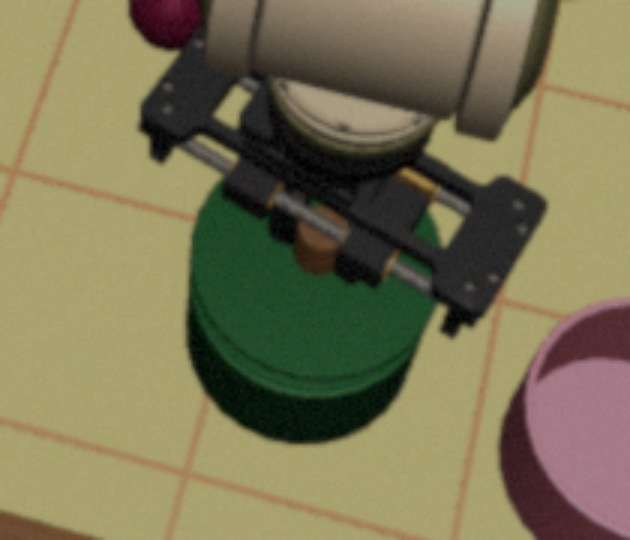

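The scene crop shows the lid level, just above the canister and centred over it (disc left edge at 192, canister left edge at 190). Lowering gently.

```bash
python3 -m inch '[[0,0,-0.5,0,0,0,1],[0,0,-0.5,0,0,0,1],[0,0,-0.4,0,0,0,1],[0,0,-0.3,0,0,0,1],[0,0,0,0,0,0,1]]'
python3 -m inch '[[0,0,-0.3,0,0,0,1],[0,0,-0.3,0,0,0,1],[0,0,-0.2,0,0,0,1],[0,0,0,0,0,0,1],[0,0,0,0,0,0,1]]'
```

```text
t: 13.0
tool_pos: [632.9, 116.6, 123.2]
ee_rot: [-0.482, -3.103, 0.0]
force: [0.1, -0.0, -2.7]
opening: 25.3
gripper_force: 30.0
t: 13.5
tool_pos: [633.2, 116.6, 115.8]
ee_rot: [0.482, 3.104, -0.0]
force: [-0.2, -0.6, -2.9]
opening: 25.1
gripper_force: 30.0
```

```bash
python3 -m inch '[[0,0,-0.1,0,0,0,1],[0,0,-0.1,0,0,0,1],[0,0,0,0,0,0,1],[0,0,0,0,0,0,1]]'
```

```text
t: 13.9
tool_pos: [633.2, 116.6, 114.1]
ee_rot: [0.482, 3.104, 0.0]
force: [-1.3, -0.0, 1.6]
opening: 25.1
gripper_force: 30.0
```

Contact is at the expected home height of 114 mm. Releasing, backing off and checking.

```bash
python3 -m inch '[[0,0,0,0,0,0,-0.2],[0,0,0,0,0,0,-0.2],[0,0,0,0,0,0,-0.2],[0,0,0,0,0,0,-0.2],[0,0,0,0,0,0,-0.2]]'
python3 -m inch '[[0,0,1.5,0,0,0,-0.2],[0,0,3,0,0,0,-0.2],[0,0,3,0,0,0,-0.2],[0,0,3,0,0,0,-0.2],[-2,0,1,0,0,0,-0.2]]'
python3 -m inch '[[-4,0,0,0,0,0,-0.2],[-4,0,0,0,0,0,-0.2],[-4,0,0,0,0,0,-0.2],[-4,0,0,0,0,0,-0.2],[-3,0,0,0,0,0,-0.2]]'
python3 - <<'E'
from h import *
r=imaging.read_camera("scene"); cv2.imwrite("pics/s4.png",cv2.resize(r["frame"][250:430,270:480],None,fx=3,fy=3))
for n in ("scene","top"):
    r=imaging.read_camera(n); p=proj(r,(633,116.5,109))
    k=mid(seg(r,(0,80,30),(20,255,200),p,20)); print(n,p,k,ray(r,*k,109))
E
```

```text
t: 14.4
tool_pos: [633.2, 116.6, 113.7]
ee_rot: [0.482, 3.104, 0.0]
force: [-0.2, 0.2, -0.2]
opening: 52.5
gripper_force: 0.0
t: 14.9
tool_pos: [614.8, 116.4, 231.6]
ee_rot: [0.481, 3.099, 0.001]
force: [0.5, 0.3, -0.0]
opening: 53.0
gripper_force: 0.0
t: 15.4
tool_pos: [420.8, 116.7, 228.8]
ee_rot: [-0.481, -3.104, -0.0]
force: [-0.4, -0.6, -0.4]
opening: 52.9
gripper_force: 0.0
scene [375.19016597 336.07538526] (374.3024193548387, 336.56048387096774) [634.2 115.3 109. ]
top [258.39032935 159.67986673] (258.3805309734513, 159.00442477876106) [634.5 116.6 109. ]
```

View pics/s4.png

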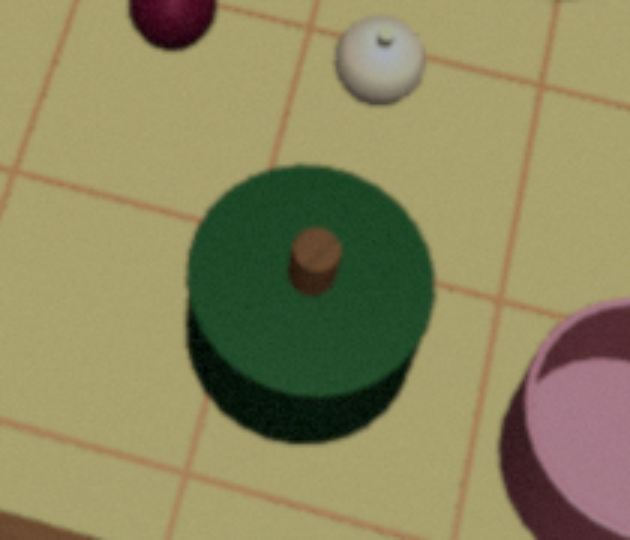

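The picture shows the lid flat and seated on the rim, knob at (315,260). Both cameras agree it is home and centred.

```bash
python3 -m inch '[[0,0,0,0,0,0,-0.2],[0,0,0,0,0,0,-0.2],[0,0,0,0,0,0,-0.2]]'
python3 -c "
from plant import bot
print(bot.close_job())"
```

```text
t: 15.85
tool_pos: [423.9, 116.6, 228.5]
ee_rot: [-0.482, -3.104, 0.0]
force: [0.1, -0.1, 0.4]
opening: 52.9
gripper_force: 0.0
the job is handed in; nothing more can be done
None
```

The brown onion is in the green canister, the green lid sits flat and centred on the rim, and I handed the job in at about 16 s; no verdict came back.

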